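# Stir the drying wooden beads

## Task

The oiled wooden beads in the metal bowl must be stirred about so that they dry evenly. Take the tall thin stirring stick out of its block, lower its foot into the clear middle of the beads and stir them round the bowl for at least three full turns, either way round, wide enough to push the beads along. Keep all beads in the bowl, then stand the stick back in its own block and let go.

Things in the scene. Friction and masses are not known exactly. Their poses are not given: they have to be found in the camera images.
- stick_mid (a point): The stirring stick: a plain round wooden rod, 18 mm across, 180 mm long, 35 g, upright and loose in a wooden block; about 115 mm stand out of it. The other block holds a shorter pusher with a fat knob, not needed. This point is half-way up the stick (90 mm from either end), z axis up along it. Grip the top 40 mm from above; carry it upright, foot down.
- stick_tip (a point): The middle of the stick's flat lower end, its foot, 90 mm below the stick's mid-point; same axes. This is the end that stirs. At the start it rests on the hole's floor.
- holder_hole0 (a point): Middle of the round mouth of the stick's own block (wooden, 90 x 90 x 75 mm, fixed on the bench). The hole is 38 mm across and 65 mm deep, open upward, so the stick stands in it with about 10 mm of play all round; z axis up.
- bowl_floor (a point): Middle of the flat inner floor of a straight-sided grey metal bowl, 180 mm across inside, 192 outside; rim 56 mm above this point. It cannot slide. z up; x, y at any turn. Beads lie in a ring 50 mm from the middle; a clear 65 mm in the middle lets the stick in. Stir 44 to 53 mm from the middle, foot 5 to 18 mm up: the slippery beads move easily, and one still fits between stick and wall.
- bead0_mid (a point): Bead 1 of six alike in the bowl: a drum-shaped wooden bead, 26 mm across and 22 mm high, 10 g; this point is its centre. At the start they lie flat in a ring.
- bead1_mid (a point): Bead 2 of six alike in the bowl: a drum-shaped wooden bead, 26 mm across and 22 mm high, 10 g; this point is its centre. 
- bead2_mid (a point): Bead 3 of six alike in the bowl: a drum-shaped wooden bead, 26 mm across and 22 mm high, 10 g; this point is its centre. 
- bead3_mid (a point): Bead 4 of six alike in the bowl: a drum-shaped wooden bead, 26 mm across and 22 mm high, 10 g; this point is its centre. 
- bead4_mid (a point): Bead 5 of six alike in the bowl: a drum-shaped wooden bead, 26 mm across and 22 mm high, 10 g; this point is its centre. 
- bead5_mid (a point): Bead 6 of six alike in the bowl: a drum-shaped wooden bead, 26 mm across and 22 mm high, 10 g; this point is its centre. 
There are look-alikes about, which are no part of the job. What is meant by the part that bears bowl_floor is not pink, and is the larger of those in its own colour. Of the things that look like the part that bears stick_mid, the smaller one is meant.

How it is judged:
On the way, in this order (a step that is already met when the one before it is completed fails the run):
1. first the stick's foot is low among the beads, over 30 mm from the middle on the bowl's +x side and within 28 mm of that axis (z of stick_tip in the frame of bowl_floor below 0.025 m and horizontal distance between stick_tip and bowl_floor below 0.09 m and x of stick_tip in the frame of bowl_floor above 0.03 m and y of stick_tip in the frame of bowl_floor between -0.028 and 0.028 m).
2. then the stick's foot is low among the beads, over 30 mm from the middle on the bowl's -x side and within 28 mm of that axis (z of stick_tip in the frame of bowl_floor below 0.025 m and horizontal distance between stick_tip and bowl_floor below 0.09 m and x of stick_tip in the frame of bowl_floor below -0.03 m and y of stick_tip in the frame of bowl_floor between -0.028 and 0.028 m).
3. then the stick's foot is low among the beads, over 30 mm from the middle on the bowl's +y side and within 28 mm of that axis (z of stick_tip in the frame of bowl_floor below 0.025 m and horizontal distance between stick_tip and bowl_floor below 0.09 m and y of stick_tip in the frame of bowl_floor above 0.03 m and x of stick_tip in the frame of bowl_floor between -0.028 and 0.028 m).
4. then the stick's foot is low among the beads, over 30 mm from the middle on the bowl's -y side and within 28 mm of that axis (z of stick_tip in the frame of bowl_floor below 0.025 m and horizontal distance between stick_tip and bowl_floor below 0.09 m and y of stick_tip in the frame of bowl_floor below -0.03 m and x of stick_tip in the frame of bowl_floor between -0.028 and 0.028 m).
At the end, for the whole second after the job is handed in: The stick stands in its own block (foot within 20 mm of the hole's axis, over 50 mm below its mouth, leaning under 0.4 rad); all beads are in the bowl (within 90 mm of its middle, under 60 mm above its floor); of each opposite two (1-4, 2-5, 3-6) at least one has moved over 12 mm (horizontal distance between stick_tip and holder_hole0 below 0.02 m and z of stick_tip in the frame of holder_hole0 below -0.05 m and angle between stick_mid's own z axis and vertical below 0.4 rad and horizontal distance between each of bead0_mid, bead1_mid, bead2_mid, bead3_mid, bead4_mid, bead5_mid and bowl_floor below 0.09 m and z of each of bead0_mid, bead1_mid, bead2_mid, bead3_mid, bead4_mid, bead5_mid in the frame of bowl_floor below 0.06 m and distance of any of bead0_mid, bead3_mid from where it was at the start of the episode above 0.012 m and distance of any of bead1_mid, bead4_mid from where it was at the start of the episode above 0.012 m and distance of any of bead2_mid, bead5_mid from where it was at the start of the episode above 0.012 m); the robot touches nothing.
It also fails if it takes over 72 s, if anything falls off the work surface, if the arm or the gripper's body presses on something with over 40 N, if the wrist force passes 120 N, or if a joint passes its speed limit or range.

## Robot

A 7-joint arm with a two-finger parallel gripper is mounted at the origin on the work surface. World frame = base frame: x ahead of the robot, y to its left, z up, the work surface at z = 0. Lengths are in m, angles in rad, forces in N, time in s.
With the tool pointing down it reaches from about 0.4 to 0.85 m from the base axis. Payload 10.4 kg.
Tool frame: the origin (TCP) lies at the very end of the fingers, on their centre line; the grasp point (between the pads) lies 19 mm behind it; z points along the fingers, y is the direction in which the jaws open and shut (so a half turn about z gives the same grasp; the last joint's range is limited). The gripper opens to 87 mm and grips with 3 to 60 N. Pads are 19 mm wide; open, the fingers measure 117 mm over their backs; the gripper's body (75 mm by 190 mm) begins 51 mm behind the grasp point.
Start: joints at [1.097, 0.332, -0.065, 1.46, 0.022, 1.35, -0.088], TCP at [0.272, -0.563, 0.223] pointing down, gripper open.
Joint ranges: [-2.6, 2.6], [-0.5, 2.12], [-1.47, 1.34], [0.16, 2.42], [-1.27, 4.41], [0.06, 2.06], [-2.6, 2.6]. Speed limits (rad/s): [2.22, 2.22, 2.79, 2.79, 3.14, 3.14, 3.14].

## Interface

Orientations are given as a unit quaternion [x, y, z, w].
In Python, from bench import r, eyes, job gives the robot as it stands. The module is installed in compiled form; this text tells all that it offers.
- The arm moves only by the tool play_rows, never from a script. Its argument "motion" is a list of rows, each a list of 7 numbers: the shift along the tool's x, y, z as a fraction of full scale, then the turn, a rotation vector about the tool's x, y, z as a fraction of full scale, then the opening in per cent of the stroke, from 0 (shut) to 100 (fully open). A call has 1 to 5 rows; each row is the pose to reach, as a shift and turn from the pose commanded when the call began, along the tool's axes at that moment; what a row does not reach only later rows make up. Full scale, the value 1, is 0.2 m for a shift and 90 degrees for a turn. A row lasts 1/8 s, in which the tool goes at most 62.5 mm and 10.7 degrees, less where a joint would pass 70% of its speed; a pose out of reach is approached as far as the arm can. A call with a number of a shift or a turn outside -1 to 1 is refused whole. A call with a gripper value outside its range is refused whole. The fingers move at their own pace and stop on an object; "squeeze" is the grip in N (left out, the last holds). Time passes only in rows, so rows that repeat a pose let the fingers close. It gives the time, the measured TCP pose, the force and the opening at its end, in the units of the state.
- r.read_state(): the state, without advancing time (a new reading comes with each control period).
- eyes.camera(name): name is "scene" or "top" or "wrist"; returns a dict with "image" (400x640x3 uint8, red, green, blue), "mtx" (3x3 intrinsics, pixels), "R" (3x3) and "t" (3): a world point X has camera coordinates R X + t. Camera axes: x right, y down, z forward; pixel columns grow to the right and rows downward; lengths in m; the calibration is good to about 2 mm. A picture is of the moment at which its call begins. There is no depth.
- job.close_job(): hands the job in, once; it reports no verdict.
Trained networks look in a picture, given as the dict that the camera call returned (one of the last four; its "shot" number tells which), for a name from the list of things; names that differ only in an ending like _2 or _b are one class to them, and where a whole thing is asked for, a point or a joint stands for the part that bears it (a point fixed in the world has none). Each returns a list of dicts, best first, with "p" (0 to 1); they miss things now and then, are a little off and sometimes report something else, mostly with a low value. They report only what shows in the picture. A call takes as long as a camera call. They do not tell look-alikes from the thing itself.
- eyes.regions_of(picture, label): "region" (400x640 bool, what is visible of it) and "xy" ([column, row] in pixels, amid what is visible of it).
- eyes.landmark_of(picture, label): "xy" ([column, row] in pixels: a listed point, or the origin of a listed thing).
The state is a dict: "time": time; "joint_positions": joint angles; "joint_vel": joint speeds; "joint_torque": joint torques, N m; "ee_pos": TCP position; "eef_rot": TCP orientation; "ft_force": force on the tool from outside, world axes, zero at the start; "torque": the same for the moment, N m; "width": finger opening in m.
Only numpy, scipy, OpenCV 4.12 (cv2) and the standard library are available. Lean on these libraries where they do the work, as an engineer would, in place of code of your own. Each camera call takes 0.05 s, during which the arm holds its last target. There are 200 camera calls.

## Working session

There is one attempt and no reset: what is moved stays moved. The work goes in short steps, Python scripts to look and compute and a tool call to move; the robot and the scene stay as the last step left them, time stands still between calls to the robot, and variables do not carry over. Pictures are saved under pics/ and viewed, about 8 in all and at most 12, crops included, and the job is handed in when it is done.

Besides the shell and the picture viewer there is one more tool, called after "Call:" as name(argument=value, ...), one argument or row to a line, values as JSON. play_rows: Moves the arm, as the interface text tells. Shift numbers are shares of 0.2 m and turn numbers shares of 90 degrees, none past 1 either way. Its arguments: {"type":"object","properties":{"motion":{"type":"array","items":{"type":"array","items":{"type":"number"}}},"squeeze":{"type":"number"}},"required":["motion"]}

```bash
mkdir -p pics; python3 - <<'E'
from bench import r,eyes,job
import cv2,numpy as np
s=r.read_state();print(s['time'],s['ee_pos'],s['eef_rot'],s['width'],s['ft_force'])
ims=[]
for n in("scene","top"):
    p=eyes.camera(n);ims.append(p['image'])
    print(n,p['mtx'].tolist(),np.round(-p['R'].T@p['t'],3))
    for l in("stick_mid","stick_tip","holder_hole0","bowl_floor","bead0_mid"):
        print(l,[(np.round(d['xy']).tolist(),round(d['p'],2)) for d in eyes.landmark_of(p,l)])
    print([(np.round(d['xy']).tolist(),round(d['p'],2),d['region'].sum()) for d in eyes.regions_of(p,"stick_mid")])
    cv2.imwrite(f"pics/{n}0.png",p['image'][...,::-1])
E
```

```text
0.0 [ 0.2721341  -0.5622155   0.22176851] [ 9.74697890e-01  2.23525242e-01 -2.01908431e-04 -6.69952711e-04] 0.08737566626515895 [-0.22181423 -0.03381468 -0.27974793]
scene [[441.99609341772907, 0.0, 323.27909970762806], [0.0, 441.99609341772907, 200.98362988732302], [0.0, 0.0, 1.0]] [ 0.975 -0.678  0.785]
stick_mid [([409.0, 140.0], 0.76), ([397.0, 162.0], 0.69)]
stick_tip [([406.0, 179.0], 0.75), ([337.0, 246.0], 0.39)]
holder_hole0 [([391.0, 173.0], 0.87)]
bowl_floor [([338.0, 246.0], 0.82), ([325.0, 166.0], 0.76), ([222.0, 240.0], 0.73), ([323.0, 226.0], 0.38)]
bead0_mid [([324.0, 230.0], 0.6)]
[([396.0, 156.0], 0.71, np.int64(291)), ([413.0, 132.0], 0.7, np.int64(558))]
top [[433.6506194581424, 0.0, 315.06782389346455], [0.0, 433.6506194581424, 195.93851807913143], [0.0, 0.0, 1.0]] [0.337 0.042 0.918]
stick_mid [([214.0, 161.0], 0.81), ([161.0, 153.0], 0.76), ([360.0, 144.0], 0.55)]
stick_tip [([184.0, 168.0], 0.83), ([226.0, 167.0], 0.7)]
holder_hole0 [([221.0, 164.0], 0.96)]
bowl_floor [([430.0, 282.0], 0.83), ([350.0, 167.0], 0.78), ([226.0, 273.0], 0.71), ([347.0, 188.0], 0.32)]
bead0_mid [([346.0, 187.0], 0.62)]
[([212.0, 155.0], 0.84, np.int64(382)), ([156.0, 147.0], 0.84, np.int64(920))]
```

View pics/scene0.png

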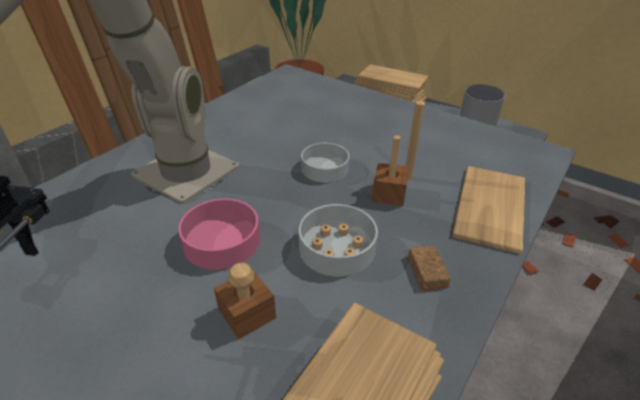

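View pics/top0.png

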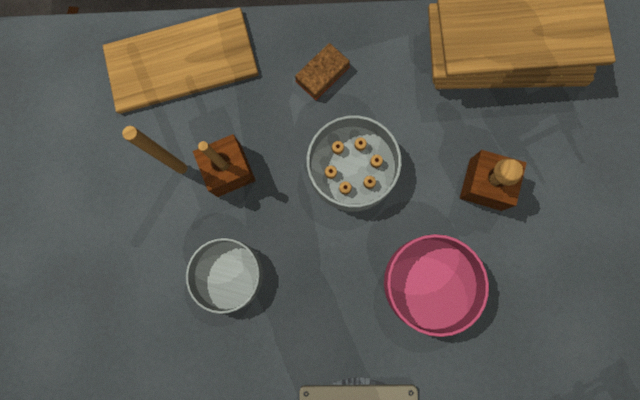

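The scene shows three bowl candidates, in top pixels: grey with beads (352,163), smaller grey (223,276) and pink (437,285). I take the larger grey one, which also holds the beads. There are two rod candidates: the short rod in the block (top px 203,147 to 221,164) and the taller free-standing rod (129,133 to 184,168). I take the shorter one, in the block.

```bash
cat > h.py <<'E'
from bench import r,eyes,job
import cv2,numpy as np
from scipy.optimize import least_squares
from scipy.spatial.transform import Rotation as Ro
def ray(p,xy):
    d=p['R'].T@np.linalg.inv(p['mtx'])@np.array([xy[0],xy[1],1.]);return -p['R'].T@p['t'],d
def onz(p,xy,z):
    c,d=ray(p,xy);return c+d*(z-c[2])/d[2]
def proj(p,X):
    c=p['mtx']@(p['R']@np.asarray(X)+p['t']);return c[:2]/c[2]
def tri(ps,xys):
    A=np.zeros((3,3));b=np.zeros(3)
    for p,x in zip(ps,xys):
        c,d=ray(p,x);d/=np.linalg.norm(d);M=np.eye(3)-np.outer(d,d);A+=M;b+=M@c
    return np.linalg.solve(A,b)
def delta(target):
    s=r.read_state();R=Ro.from_quat(s['eef_rot']).as_matrix();return R.T@(np.array(target)-s['ee_pos'])/0.2
E
python3 - <<'E'
from h import *
s=eyes.camera("scene");t=eyes.camera("top")
f=lambda v:np.round(v,3).tolist()
print("hole tri",f(tri([s,t],[(391,173),(221,164)])),"z.075:",f(onz(s,(391,173),.075)),f(onz(t,(221,164),.075)))
print("stickmid tri",f(tri([s,t],[(397,162),(214,161)])))
print("sticktop",f(tri([s,t],[(396,138),(204,146)])),f(onz(t,(204,146),.19)))
print("bowl",f(tri([s,t],[(338,246),(350,167)])),f(onz(s,(338,246),.004)),f(onz(t,(350,167),.004)))
print("tallfoot",f(onz(s,(406,179),0)),f(onz(t,(184,168),0)),"talltop",f(tri([s,t],[(419,102),(130,133)])))
for l in("bowl_floor","stick_mid"):
  for d in eyes.regions_of(t,l):
    c,_=cv2.findContours(d['region'].astype('u1') if 0 else d['region'].astype(np.uint8),0,2);c=max(c,key=len)
    print(l,np.round(d['xy']),cv2.fitEllipse(cv2.convexHull(c)) )
b=eyes.regions_of(t,"bead0_mid");print([f(onz(t,d['xy'],.015))+[round(d['p'],2)] for d in b])
im=t['image'][100:220,110:270];im2=t['image'][100:220,290:410]
a=np.hstack([cv2.resize(im,None,fx=2.8,fy=2.8,interpolation=2),cv2.resize(im2,None,fx=2.8,fy=2.8,interpolation=2)])
cv2.imwrite("pics/c1.png",a[...,::-1])
E
```

```text
hole tri [0.555, 0.262, 0.072] z.075: [0.558, 0.26, 0.075] [0.554, 0.261, 0.075]
stickmid tri [0.559, 0.272, 0.103]
sticktop [0.558, 0.262, 0.186] [0.558, 0.262, 0.19]
bowl [0.558, -0.002, 0.001] [0.559, -0.005, 0.004] [0.558, -0.002, 0.004]
tallfoot [0.566, 0.358, 0.0] [0.566, 0.362, 0.0] talltop [0.565, 0.366, 0.25]
bowl_floor [353. 164.] ((353.6878662109375, 162.06185913085938), (94.08631896972656, 96.712158203125), 23.819873809814453)
bowl_floor [439. 285.] ((436.6882629394531, 284.57757568359375), (99.1144790649414, 105.73885345458984), 117.26439666748047)
bowl_floor [226. 274.] ((224.51795959472656, 275.0211486816406), (73.43981170654297, 76.22185516357422), 61.034027099609375)
bowl_floor [379. 160.] ((376.4114990234375, 160.53396606445312), (11.25886344909668, 13.36422348022461), 21.52985382080078)
stick_mid [210. 155.] ((213.1296844482422, 154.7748565673828), (12.00065803527832, 39.567352294921875), 133.599609375)
stick_mid [153. 148.] ((153.1768341064453, 147.9403533935547), (16.967687606811523, 79.02339935302734), 124.05306243896484)
[[0.506, 0.009, 0.015, 0.4]]
```

View pics/c1.png

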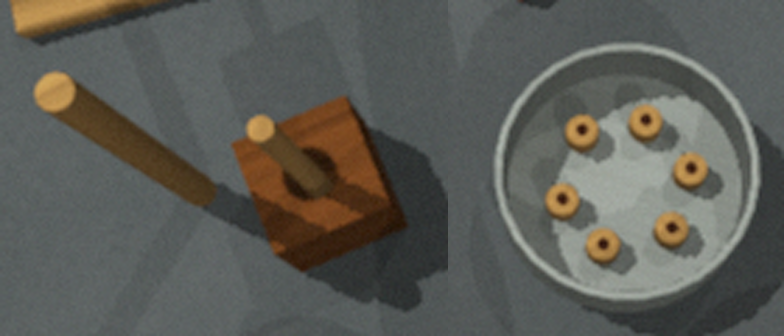

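The crop confirms it: the shorter rod stands in the block and the taller one stands free, and the bead bowl is the larger grey one. I'll move above the stick with the jaws along world x, which keeps the gripper body clear of the tall rod at y 0.36.

Call:
play_rows(
  motion=[
    [0.1,-0.1,-0.4,0,0,0,100],
    [0.3,-0.3,-0.4,0,0,0,100],
    [0.5,-0.5,-0.4,0,0,0,100],
    [0.7,-0.7,-0.4,0,0,0,100],
    [0.9,-0.9,-0.4,0,0,0,100],
  ],
  squeeze=15,
)

```text
time: 1.58
ee_pos: [0.3564, -0.3203, 0.3028]
eef_rot: [0.975, 0.224, 0.0, 0.0]
ft_force: [0.6, 0.6, 0.1]
width: 0.087
```

Call:
play_rows(
  motion=[
    [0.2,-0.2,0,0,0,0,100],
    [0.4,-0.4,0,0,0,0,100],
    [0.6,-0.6,0,0,0,0,100],
    [0.8,-0.8,0,0,0,0,100],
    [1,-1,0,0,0,0,100],
  ],
)

```text
time: 2.2
ee_pos: [0.4491, -0.0532, 0.3029]
eef_rot: [0.975, 0.223, 0.0, 0.0]
ft_force: [0.6, -0.4, 0.1]
width: 0.0871
```

Call:
play_rows(
  motion=[
    [0.2,-0.2,0,0,0,0,100],
    [0.4,-0.4,0,0,0,0,100],
    [0.6,-0.6,0,0,0,0,100],
    [0.8,-0.8,0,0,0,0,100],
    [0.9,-0.9,0,0,0,0,100],
  ],
)

```text
time: 2.82
ee_pos: [0.5324, 0.1887, 0.3025]
eef_rot: [0.974, 0.225, 0.0, -0.001]
ft_force: [0.6, -1.1, 0.1]
width: 0.0871
```

Call:
play_rows(
  motion=[
    [0.1,-0.1,0,0,0,-0.11,100],
    [0.2,-0.2,0,0,0,-0.23,100],
    [0.2,-0.2,0,0,0,-0.35,100],
    [0.2,-0.2,0,0,0,-0.47,100],
    [0.2,-0.2,0,0,0,-0.59,100],
  ],
)

```text
time: 3.45
ee_pos: [0.551, 0.2389, 0.3025]
eef_rot: [0.771, 0.636, -0.0, 0.0]
ft_force: [-0.6, -0.1, 0.0]
width: 0.0871
```

Call:
play_rows(
  motion=[
    [0,0,0,0,0,-0.11,100],
    [0,0,0,0,0,-0.123,100],
    [0,0,0,0,0,-0.123,100],
  ],
)

```text
time: 3.82
ee_pos: [0.551, 0.2388, 0.3025]
eef_rot: [0.71, 0.704, -0.0, 0.0]
ft_force: [0.0, -0.1, -0.0]
width: 0.0867
```

```bash
python3 - <<'E'
from h import *
w=eyes.camera("wrist");t=eyes.camera("top")
s=r.read_state();print(s['time'],s['ee_pos'],Ro.from_quat(s['eef_rot']).as_matrix().round(3).tolist(),s['joint_positions'])
print([(np.round(d['xy']),round(d['p'],2)) for d in eyes.regions_of(w,"stick_mid")],[(np.round(d['xy']),round(d['p'],2)) for d in eyes.landmark_of(w,"holder_hole0")])
print('predicted hole,sticktop px',proj(w,(.556,.261,.075)),proj(w,(.558,.262,.19)))
B=[(337.9,146.8),(360.4,143.2),(376.4,160.7),(369.6,181.8),(345,187.5),(330.7,171.4)]
b=np.array([onz(t,x,.026) for x in B]);print('bead centre',b.mean(0),np.linalg.norm(b-b.mean(0),axis=1))
print('rim centre',onz(t,(353.7,162.1),.06))
cv2.imwrite("pics/w1.png",w['image'][...,::-1])
E
```

```text
3.925 [0.55098779 0.23886254 0.30257054] [[0.007, 1.0, 0.0], [1.0, -0.007, -0.0], [-0.0, 0.0, -1.0]] [ 0.2468652   0.4036497  -0.99217319  1.35986137  0.33535738  1.55329172
 -0.7190543 ]
[(array([329., 155.]), 0.96), (array([340.,  23.]), 0.62)] [(array([327., 148.]), 0.68)]
predicted hole,sticktop px [322.79633292 151.2884833 ] [327.38185963 168.55821738]
bead centre [ 0.55616214 -0.0079853   0.026     ] [0.05152549 0.05022987 0.04948974 0.04921642 0.05116128 0.04946502]
rim centre [ 0.55409943 -0.00708919  0.06      ]
```

View pics/w1.png

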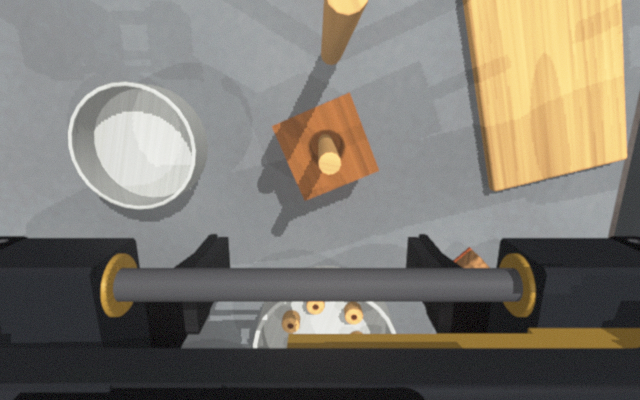

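```bash
python3 - <<'E'
from h import *
w=eyes.camera("wrist");t=eyes.camera("top")
print('top',onz(w,(330,162.5),.19),'hole',onz(w,(327,149),.075), onz(w,(327,148),.075))
print('stick top from top cam',onz(t,(203.3,146),.19),'hole',onz(t,(110+308/2.8,100+174/2.8),.075))
E
```

```text
top [0.5599368  0.26683037 0.19      ] hole [0.56051622 0.26354442 0.075     ] [0.56051481 0.26462803 0.075     ]
stick top from top cam [0.55766433 0.26283832 0.19      ] hole [0.55768771 0.26281023 0.075     ]
```

Call:
play_rows(
  motion=[
    [0.13,0.04,0,0,0,0,100],
    [0.13,0.04,0.2,0,0,0,100],
    [0.13,0.04,0.4,0,0,0,100],
    [0.13,0.04,0.6,0,0,0,100],
    [0.13,0.04,0.77,0,0,0,100],
  ],
)

```text
time: 4.75
ee_pos: [0.5589, 0.2646, 0.147]
eef_rot: [0.709, 0.705, -0.0, 0.0]
ft_force: [0.9, -0.3, -0.2]
width: 0.087
```

Call:
play_rows(
  motion=[
    [0,0,0,0,0,0,40],
    [0,0,0,0,0,0,20],
    [0,0,0,0,0,0,10],
    [0,0,0,0,0,0,5],
    [0,0,0,0,0,0,0],
  ],
  squeeze=20,
)

```text
time: 5.38
ee_pos: [0.5593, 0.2649, 0.149]
eef_rot: [0.709, 0.706, 0.0, 0.0]
ft_force: [-0.1, 0.8, 0.6]
width: 0.0451
```

Call:
play_rows(
  motion=[
    [0,0,0,0,0,0,0],
    [0,0,0,0,0,0,0],
    [0,0,0,0,0,0,0],
    [0,0,0,0,0,0,0],
  ],
)

```text
time: 5.88
ee_pos: [0.5591, 0.2648, 0.1485]
eef_rot: [0.709, 0.706, -0.0, 0.0]
ft_force: [-0.7, -0.2, 0.0]
width: 0.0175
```

```bash
python3 - <<'E'
from h import *
s=eyes.camera("scene")
st=r.read_state();print(st['time'],st['ee_pos'],st['width'],st['ft_force'])
c=s['image'][80:220,300:500];cv2.imwrite("pics/s2.png",cv2.resize(c,None,fx=4,fy=4,interpolation=2)[...,::-1])
E
```

```text
5.925 [0.55907685 0.26485108 0.14848625] 0.01710938135209404 [ 0.48389623  0.35771098 -0.59759614]
```

View pics/s2.png

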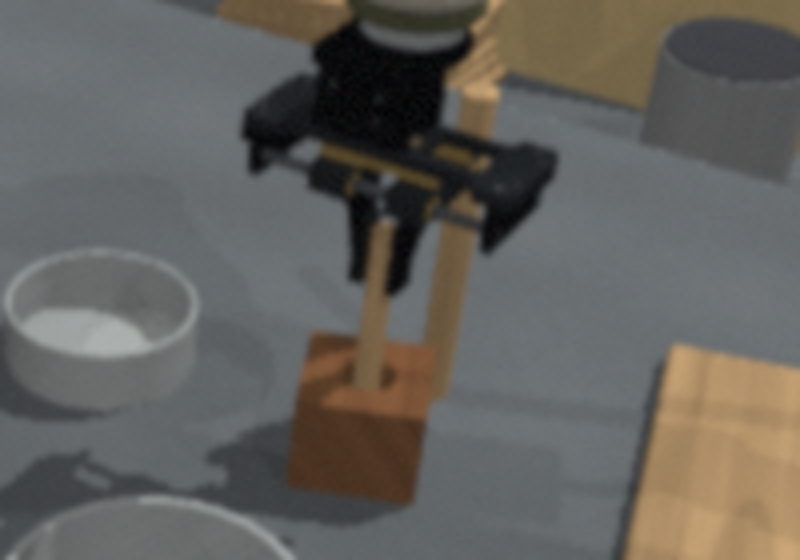

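The grip is closed at 17 mm with the stick between the pads. Next I firm it up and lift.

Call:
play_rows(
  motion=[
    [0,0,0,0,0,0,0],
    [0,0,-0.1,0,0,0,0],
    [0,0,-0.25,0,0,0,0],
    [0,0,-0.4,0,0,0,0],
    [0,0,-0.55,0,0,0,0],
  ],
  squeeze=40,
)

```text
time: 6.55
ee_pos: [0.5591, 0.2651, 0.2612]
eef_rot: [0.708, 0.706, 0.001, 0.0]
ft_force: [0.5, 0.2, 0.1]
width: 0.0169
```

Call:
play_rows(
  motion=[
    [0,0,0,0,0,0,0],
    [0,0,0,0,0,0,0],
  ],
)

```text
time: 6.8
ee_pos: [0.559, 0.2648, 0.2588]
eef_rot: [0.709, 0.706, 0.0, 0.0]
ft_force: [-0.6, 0.5, -1.1]
width: 0.0169
```

```bash
python3 - <<'E'
from h import *
s=eyes.camera("scene");t=eyes.camera("top")
st=r.read_state();print(st['time'],st['ee_pos'],st['width'],st['ft_force'])
for p in(s,t):
  for l in("stick_tip","stick_mid","holder_hole0"): print(l,[(np.round(d['xy'],1),round(d['p'],2)) for d in eyes.landmark_of(p,l)])
  e=st['ee_pos'];print([proj(p,e+[0,0,h]).round(1) for h in(.04,-.05,-.14)])
c=np.hstack([s['image'][60:220,300:500],t['image'][80:240,130:330]]);cv2.imwrite("pics/s3.png",cv2.resize(c,None,fx=2,fy=2,interpolation=2)[...,::-1])
E
```

```text
6.9 [0.55885348 0.26458295 0.25798811] 0.017293595455677872 [ 0.05769792  0.71724769 -0.72370467]
stick_tip [(array([392.6, 157.3]), 0.82), (array([404.8, 178.5]), 0.58), (array([399.1, 128.2]), 0.49)]
stick_mid [(array([412.8, 138.1]), 0.85), (array([398.7, 130.7]), 0.73)]
holder_hole0 [(array([391.5, 174.2]), 0.86)]
[array([402.1,  98.5]), array([397.8, 130.4]), array([393.9, 159.4])]
stick_tip []
stick_mid [(array([348. , 165.7]), 0.54)]
holder_hole0 []
[array([181.3, 125. ]), array([199.2, 142.4]), array([213.4, 156.1])]
```

View pics/s3.png

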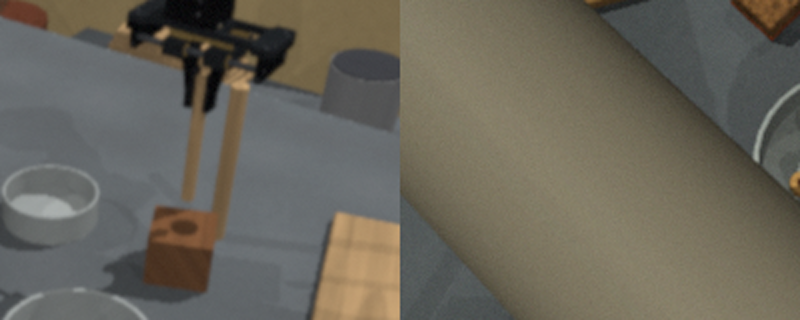

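The stick is lifted, with its foot at scene px (394,159), matching the prediction for 140 mm below the TCP. Next I carry it over the bowl.

Call:
play_rows(
  motion=[
    [-0.1,0,0,0,0,0,0],
    [-0.25,0,0,0,0,0,0],
    [-0.45,0,0,0,0,0,0],
    [-0.65,0,0,0,0,0,0],
    [-0.85,0,0,0,0,0,0],
  ],
)

```text
time: 7.82
ee_pos: [0.5583, 0.0936, 0.2585]
eef_rot: [0.709, 0.706, -0.0, 0.0]
ft_force: [-0.1, -0.6, -0.6]
width: 0.0167
```

Call:
play_rows(
  motion=[
    [-0.2,0,0,0,0,0,0],
    [-0.35,0,0,0,0,0,0],
    [-0.45,-0.01,0,0,0,0,0],
    [-0.51,-0.01,0,0,0,0,0],
    [-0.51,-0.01,0,0,0,0,0],
  ],
)

```text
time: 8.45
ee_pos: [0.5561, -0.0076, 0.2585]
eef_rot: [0.709, 0.705, -0.0, 0.0]
ft_force: [0.0, 0.2, 0.3]
width: 0.0172
```

Call:
play_rows(
  motion=[
    [0,0,0.1,0,0,0,0],
    [0,0,0.2,0,0,0,0],
    [0,0,0.2,0,0,0,0],
  ],
)

```text
time: 8.82
ee_pos: [0.5551, -0.0065, 0.2169]
eef_rot: [0.708, 0.706, -0.001, -0.001]
ft_force: [0.3, 1.2, 0.7]
width: 0.0168
```

```bash
python3 - <<'E'
from h import *
s=eyes.camera("scene")
st=r.read_state();e=st['ee_pos'];print(st['time'],e,st['width'],st['ft_force'])
print("tip pred",proj(s,e-[0,0,.139]))
for l in("stick_tip","bowl_floor"): print(l,[(np.round(d['xy'],1),round(d['p'],2)) for d in eyes.landmark_of(s,l)])
im=s['image'].copy()
for a in np.arange(0,360,30):
  a=np.radians(a)
  for z,rr,col in((.06,.093,(255,0,0)),(.026,.05,(0,255,0))):
    u=proj(s,(.5555+rr*np.cos(a),-.0065+rr*np.sin(a),z));im[int(round(u[1])),int(round(u[0]))]=col
c=im[130:290,250:430];cv2.imwrite("pics/s4.png",cv2.resize(c,None,fx=3.7,fy=3.7,interpolation=0)[...,::-1])
E
```

```text
8.875 [ 0.55564745 -0.00655204  0.2180764 ] 0.017249265418906593 [-0.20682516 -0.54127498  0.43615658]
tip pred [337.48756711 223.28574993]
stick_tip [(array([407.5, 178.9]), 0.79), (array([336.6, 221. ]), 0.71)]
bowl_floor [(array([221. , 239.3]), 0.9), (array([323.1, 164. ]), 0.7), (array([339.5, 243. ]), 0.59)]
```

View pics/s4.png

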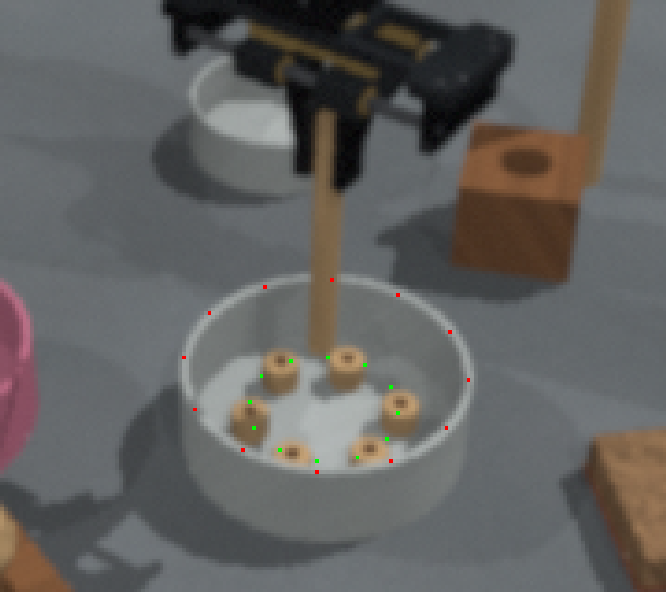

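The overlaid ring and rim match the picture, and the foot hangs over the clear middle. I lower it, move out through the gap at about 11° and make the first turn.

Call:
play_rows(
  motion=[
    [0,0,0.1,0,0,0,0],
    [0,0,0.2,0,0,0,0],
    [0,0,0.28,0,0,0,0],
    [0,0,0.315,0,0,0,0],
    [0,0,0.315,0,0,0,0],
  ],
)

```text
time: 9.6
ee_pos: [0.5558, -0.0071, 0.1551]
eef_rot: [0.708, 0.706, -0.0, -0.0]
ft_force: [-0.2, 0.4, -0.1]
width: 0.017
```

Call:
play_rows(
  motion=[
    [0.012,0.06,0,0,0,0,0],
    [0.024,0.12,0,0,0,0,0],
    [0.035,0.18,0,0,0,0,0],
    [0.046,0.236,0,0,0,0,0],
  ],
)

```text
time: 10.1
ee_pos: [0.6043, 0.0022, 0.1555]
eef_rot: [0.708, 0.706, 0.0, -0.0]
ft_force: [0.9, -0.6, 0.5]
width: 0.0169
```

Call:
play_rows(
  motion=[
    [0.092,-0.039,0,0,0,0,0],
    [0.16,-0.112,0,0,0,0,0],
    [0.192,-0.207,0,0,0,0,0],
    [0.184,-0.306,0,0,0,0,0],
    [0.135,-0.393,0,0,0,0,0],
  ],
)

```text
time: 10.72
ee_pos: [0.5229, 0.0307, 0.1555]
eef_rot: [0.708, 0.707, -0.0, 0.0]
ft_force: [0.6, 0.6, -0.3]
width: 0.0172
```

Call:
play_rows(
  motion=[
    [-0.08,-0.061,0,0,0,0,0],
    [-0.177,-0.083,0,0,0,0,0],
    [-0.275,-0.064,0,0,0,0,0],
    [-0.357,-0.007,0,0,0,0,0],
    [-0.408,0.079,0,0,0,0,0],
  ],
)

```text
time: 11.35
ee_pos: [0.5411, -0.0539, 0.1555]
eef_rot: [0.709, 0.705, -0.0, 0.0]
ft_force: [0.5, 0.4, 0.5]
width: 0.0172
```

Call:
play_rows(
  motion=[
    [-0.012,0.099,0,0,0,0,0],
    [0.017,0.194,0,0,0,0,0],
    [0.083,0.27,0,0,0,0,0],
    [0.173,0.312,0,0,0,0,0],
    [0.273,0.314,0,0,0,0,0],
  ],
)

```text
time: 11.98
ee_pos: [0.604, 0.0026, 0.1549]
eef_rot: [0.709, 0.705, 0.0, -0.001]
ft_force: [0.2, -0.0, -0.4]
width: 0.0172
```

```bash
python3 - <<'E'
from h import *
s=eyes.camera("scene")
st=r.read_state();e=st['ee_pos'];print(st['time'],e,st['width'],st['ft_force'])
c=s['image'][130:290,250:430];cv2.imwrite("pics/s5.png",cv2.resize(c,None,fx=3.7,fy=3.7,interpolation=2)[...,::-1])
E
```

```text
12.025 [0.60324839 0.00652053 0.15523063] 0.017361109777562903 [-1.52684976  3.62535505  0.31869215]
```

View pics/s5.png

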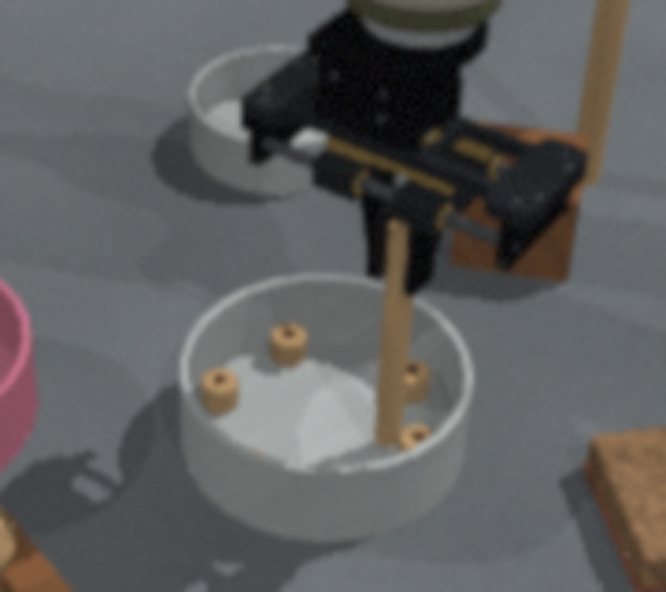

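The stick is low and upright, foot at crop px (388,440), with the beads pushed outward and still in the bowl. Next are two and a third more turns, then back to the middle and up.

Call:
play_rows(
  motion=[
    [0.092,-0.039,0,0,0,0,0],
    [0.16,-0.112,0,0,0,0,0],
    [0.192,-0.207,0,0,0,0,0],
    [0.184,-0.306,0,0,0,0,0],
    [0.135,-0.393,0,0,0,0,0],
  ],
)

```text
time: 12.65
ee_pos: [0.523, 0.0299, 0.1555]
eef_rot: [0.708, 0.706, -0.0, 0.0]
ft_force: [0.8, -0.9, 0.1]
width: 0.0174
```

Call:
play_rows(
  motion=[
    [-0.08,-0.061,0,0,0,0,0],
    [-0.177,-0.083,0,0,0,0,0],
    [-0.275,-0.064,0,0,0,0,0],
    [-0.357,-0.007,0,0,0,0,0],
    [-0.408,0.079,0,0,0,0,0],
  ],
)

```text
time: 13.28
ee_pos: [0.5411, -0.0541, 0.1555]
eef_rot: [0.709, 0.705, -0.0, 0.0]
ft_force: [0.1, 0.2, -0.7]
width: 0.0173
```

Call:
play_rows(
  motion=[
    [-0.012,0.099,0,0,0,0,0],
    [0.017,0.194,0,0,0,0,0],
    [0.083,0.27,0,0,0,0,0],
    [0.173,0.312,0,0,0,0,0],
    [0.273,0.314,0,0,0,0,0],
  ],
)

```text
time: 13.9
ee_pos: [0.604, 0.0025, 0.1549]
eef_rot: [0.709, 0.705, 0.0, -0.0]
ft_force: [0.5, -0.2, 0.4]
width: 0.017
```

Call:
play_rows(
  motion=[
    [0.092,-0.039,0,0,0,0,0],
    [0.16,-0.112,0,0,0,0,0],
    [0.192,-0.207,0,0,0,0,0],
    [0.184,-0.306,0,0,0,0,0],
    [0.135,-0.393,0,0,0,0,0],
  ],
)

```text
time: 14.52
ee_pos: [0.523, 0.0298, 0.1555]
eef_rot: [0.708, 0.706, -0.0, 0.0]
ft_force: [0.3, 0.6, -0.2]
width: 0.0169
```

Call:
play_rows(
  motion=[
    [-0.08,-0.061,0,0,0,0,0],
    [-0.177,-0.083,0,0,0,0,0],
    [-0.275,-0.064,0,0,0,0,0],
    [-0.357,-0.007,0,0,0,0,0],
    [-0.408,0.079,0,0,0,0,0],
  ],
)

```text
time: 15.15
ee_pos: [0.5411, -0.0541, 0.1555]
eef_rot: [0.709, 0.705, -0.0, 0.0]
ft_force: [0.1, -0.4, -0.3]
width: 0.0168
```

Call:
play_rows(
  motion=[
    [-0.012,0.099,0,0,0,0,0],
    [0.017,0.194,0,0,0,0,0],
    [0.083,0.27,0,0,0,0,0],
    [0.173,0.312,0,0,0,0,0],
    [0.273,0.314,0,0,0,0,0],
  ],
)

```text
time: 15.78
ee_pos: [0.604, 0.0024, 0.1549]
eef_rot: [0.709, 0.705, 0.0, -0.0]
ft_force: [0.4, 0.1, -1.2]
width: 0.0173
```

Call:
play_rows(
  motion=[
    [0.092,-0.039,0,0,0,0,0],
    [0.16,-0.112,0,0,0,0,0],
    [0.192,-0.207,0,0,0,0,0],
    [0.184,-0.306,0,0,0,0,0],
    [0.135,-0.393,0,0,0,0,0],
  ],
)

```text
time: 16.4
ee_pos: [0.5229, 0.0298, 0.1555]
eef_rot: [0.708, 0.706, -0.0, 0.0]
ft_force: [-0.4, -1.4, -0.4]
width: 0.0171
```

Call:
play_rows(
  motion=[
    [-0.06,0.05,0,0,0,0,0],
    [-0.12,0.1,0,0,0,0,0],
    [-0.181,0.157,0,0,0,0,0],
    [-0.181,0.157,0,0,0,0,0],
  ],
)

```text
time: 16.9
ee_pos: [0.5569, -0.0082, 0.1551]
eef_rot: [0.709, 0.705, 0.0, -0.0]
ft_force: [0.8, 0.7, -0.6]
width: 0.0171
```

Call:
play_rows(
  motion=[
    [0,0,-0.06,0,0,0,0],
    [0,0,-0.2,0,0,0,0],
    [0,0,-0.35,0,0,0,0],
    [0,0,-0.5,0,0,0,0],
    [0,0,-0.52,0,0,0,0],
  ],
)

```text
time: 17.52
ee_pos: [0.5567, -0.006, 0.2623]
eef_rot: [0.708, 0.706, 0.001, 0.001]
ft_force: [0.5, 0.0, -0.1]
width: 0.0174
```

```bash
python3 - <<'E'
from h import *
s=eyes.camera("scene")
st=r.read_state();e=st['ee_pos'];print(st['time'],e,st['width'],st['ft_force'])
print([proj(s,e+[0,0,h]).round(1) for h in(.04,-.05,-.139)],[(np.round(d['xy'],1),round(d['p'],2)) for d in eyes.landmark_of(s,"stick_tip")])
c=s['image'][130:290,250:430];cv2.imwrite("pics/s6.png",cv2.resize(c,None,fx=3.7,fy=3.7,interpolation=2)[...,::-1])
E
```

```text
17.575 [ 0.55637789 -0.00626427  0.26130807] 0.016891892615649527 [0.12992559 0.12967949 0.06617626]
[array([341.4, 143.6]), array([339.8, 178.6]), array([338.4, 209.5])] [(array([338.9, 208.4]), 0.95), (array([405.1, 178.1]), 0.79)]
```

View pics/s6.png

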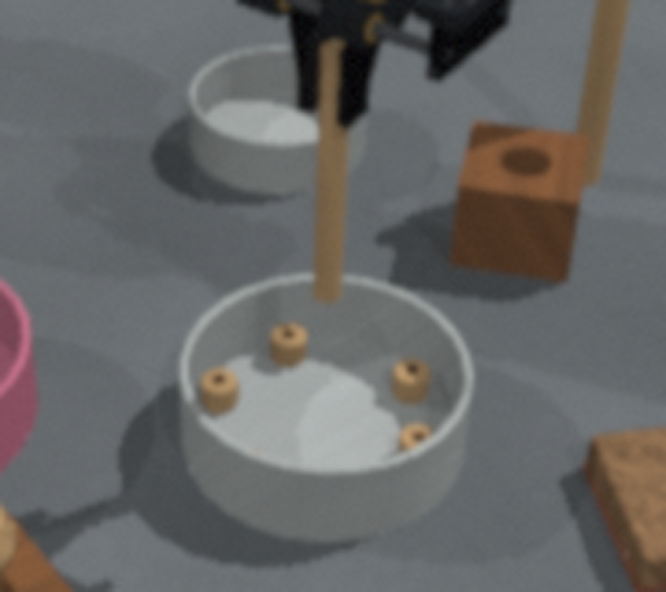

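The stick is up and still vertical, and four beads show at the wall (crop 289,343; 219,390; 411,380; 415,437). I'll count all six from the top camera before leaving.

```bash
python3 - <<'E'
from h import *
t=eyes.camera("top");w=eyes.camera("wrist")
for p in (t,w): print([np.round(onz(p,d['xy'],.015),3).tolist()+[round(d['p'],2)] for d in eyes.regions_of(p,"bead0_mid")])
a=np.vstack([cv2.resize(t['image'][100:230,270:440],(523,400)),w['image'][200:400,60:583]]);cv2.imwrite("pics/t7.png",a[:600,:,::-1])
E
```

```text
[[0.492, -0.027, 0.015, 0.61]]
[[0.607, -0.056, 0.015, 0.4]]
```

View pics/t7.png

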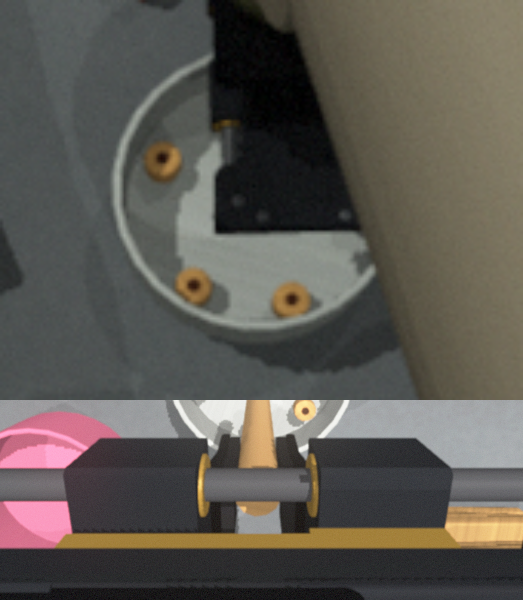

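Three of the beads are visible from above, all pushed to the wall. I carry the stick over its block and recheck the bowl from there.

Call:
play_rows(
  motion=[
    [0.1,0,0,0,0,0,0],
    [0.25,0,0,0,0,0,0],
    [0.45,0,0,0,0,0,0],
    [0.65,0.01,0,0,0,0,0],
    [0.85,0.017,0,0,0,0,0],
  ],
)

```text
time: 18.45
ee_pos: [0.5598, 0.1639, 0.2589]
eef_rot: [0.709, 0.706, -0.0, -0.0]
ft_force: [0.4, -0.7, 0.1]
width: 0.0172
```

Call:
play_rows(
  motion=[
    [0.2,0,0,0,0,0,0],
    [0.35,0,0,0,0,0,0],
    [0.45,0,0,0,0,0,0],
    [0.503,0,0,0,0,0,0],
    [0.503,0,0,0,0,0,0],
  ],
)

```text
time: 19.08
ee_pos: [0.5602, 0.2638, 0.2591]
eef_rot: [0.708, 0.706, -0.0, -0.0]
ft_force: [0.9, 0.2, -0.6]
width: 0.0172
```

Call:
play_rows(
  motion=[
    [0,0,0,0,0,0,0],
    [0,0,0,0,0,0,0],
  ],
)

```text
time: 19.32
ee_pos: [0.5609, 0.2624, 0.2596]
eef_rot: [0.709, 0.705, -0.0, 0.0]
ft_force: [0.5, -0.1, 0.2]
width: 0.0173
```

```bash
python3 - <<'E'
from h import *
s=eyes.camera("scene");t=eyes.camera("top")
st=r.read_state();e=st['ee_pos'];print(st['time'],e,st['width'])
print(proj(s,e-[0,0,.139]),[(np.round(d['xy'],1),round(d['p'],2)) for d in eyes.landmark_of(s,"stick_tip")],[(np.round(d['xy'],1),round(d['p'],2)) for d in eyes.landmark_of(s,"holder_hole0")],proj(s,(.559,.263,.075)))
a=np.hstack([cv2.resize(s['image'][60:220,340:480],(400,457)),cv2.resize(t['image'][100:230,290:404],(400,457))]);cv2.imwrite("pics/t8.png",a[...,::-1])
E
```

```text
19.425 [0.56074595 0.26275749 0.25963229] 0.016919565359762054
[394.33958866 159.11281239] [(array([394.7, 159. ]), 0.95), (array([405.4, 178.4]), 0.67)] [(array([390.4, 175.3]), 0.75)] [391.96732997 172.57318303]
```

View pics/t8.png

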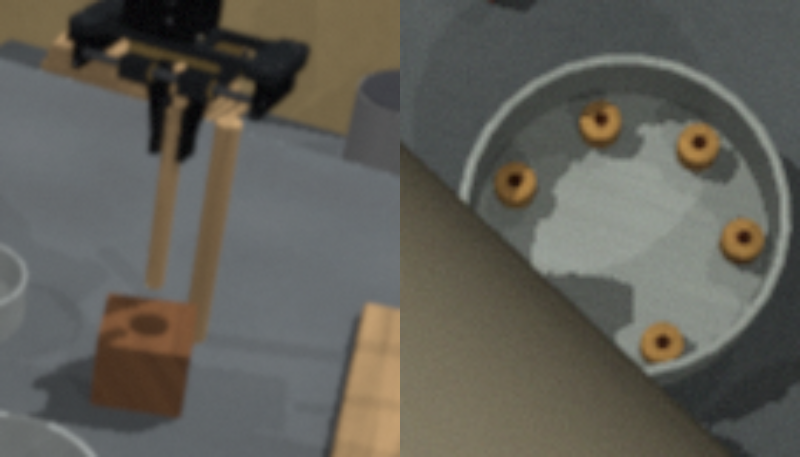

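Five beads are visible here plus the one hidden behind the arm (seen in the last view), so all six are in the bowl and near the wall. The foot hangs over the hole, so I lower it.

Call:
play_rows(
  motion=[
    [0,-0.008,0.1,0,0,0,0],
    [0,-0.008,0.2,0,0,0,0],
    [0,-0.008,0.27,0,0,0,0],
    [0,-0.008,0.33,0,0,0,0],
    [0,-0.008,0.38,0,0,0,0],
  ],
)

```text
time: 20.15
ee_pos: [0.5589, 0.2635, 0.1829]
eef_rot: [0.709, 0.706, -0.0, -0.0]
ft_force: [0.8, -0.5, 0.9]
width: 0.017
```

Call:
play_rows(
  motion=[
    [0,0,0.05,0,0,0,0],
    [0,0,0.1,0,0,0,0],
    [0,0,0.14,0,0,0,0],
    [0,0,0.155,0,0,0,0],
    [0,0,0.155,0,0,0,0],
  ],
)

```text
time: 20.78
ee_pos: [0.5589, 0.2635, 0.1525]
eef_rot: [0.709, 0.706, -0.0, -0.0]
ft_force: [0.2, 0.4, -0.1]
width: 0.0173
```

Call:
play_rows(
  motion=[
    [0,0,0,0,0,0,25],
    [0,0,0,0,0,0,40],
    [0,0,0,0,0,0,70],
    [0,0,0,0,0,0,100],
    [0,0,0,0,0,0,100],
  ],
)

```text
time: 21.4
ee_pos: [0.5589, 0.2635, 0.1525]
eef_rot: [0.709, 0.706, -0.0, 0.0]
ft_force: [-1.3, -0.2, -0.6]
width: 0.0539
```

Call:
play_rows(
  motion=[
    [0,0,0,0,0,0,100],
    [0,0,0,0,0,0,100],
    [0,0,0,0,0,0,100],
    [0,0,-0.1,0,0,0,100],
    [0,0,-0.25,0,0,0,100],
  ],
)

```text
time: 22.02
ee_pos: [0.5586, 0.2634, 0.2038]
eef_rot: [0.708, 0.706, -0.0, -0.0]
ft_force: [0.8, 1.0, 0.8]
width: 0.0866
```

Call:
play_rows(
  motion=[
    [0,0,-0.2,0,0,0,100],
    [0,0,-0.4,0,0,0,100],
    [0,0,-0.6,0,0,0,100],
    [0,0,-0.6,0,0,0,100],
  ],
)

```text
time: 22.52
ee_pos: [0.5594, 0.2648, 0.3272]
eef_rot: [0.708, 0.706, 0.003, 0.001]
ft_force: [-0.2, 0.7, -0.3]
width: 0.0868
```

```bash
python3 - <<'E'
from h import *
s=eyes.camera("scene");w=eyes.camera("wrist")
st=r.read_state();print(st['time'],st['ee_pos'],st['width'],st['ft_force'])
a=np.hstack([cv2.resize(s['image'][60:280,280:460],(370,452)),cv2.resize(w['image'][0:330,160:480],(430,452))]);cv2.imwrite("pics/f9.png",a[...,::-1])
E
```

```text
22.625 [0.5587764  0.26370347 0.32335014] 0.08700390313240121 [-0.8341267  -0.49604719 -0.69303395]
```

View pics/f9.png

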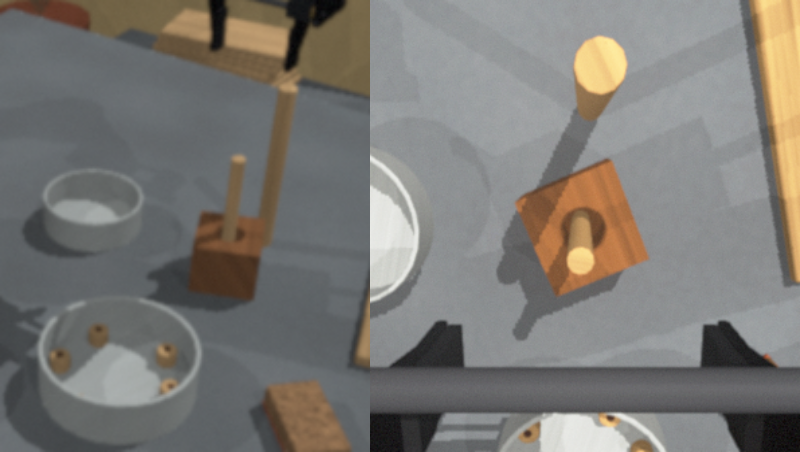

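The stick stands upright in its hole, the gripper is well clear, and the beads are in the bowl. Handing in.

```bash
python3 -c "
from bench import job
print(job.close_job())"
```

```text
the job is handed in; nothing more can be done
None
```

I stirred the beads, stood the stick back in its own block and let go. The job was handed in at about 22.6 s of the 72 s allowed; `close_job()` gives no verdict.

- **Picking:** I used the shorter rod in the block, not the taller free-standing one. The bowl was the larger grey one with the beads.
- **Stirring:** I made about 3⅓ turns at a 48 mm radius, with the foot an estimated 12 mm above the bowl floor. The largest force I read was about 4 N.
- **Last checks:** The final pictures show the stick upright in its block and the gripper open, well above it. The beads lie flat in the bowl, pushed from about 50 mm out to near the wall.
- **Less certain:**
    - The arm always hid part of the bowl, so I counted the six beads from two overlapping views, not one.
    - I judged that they had moved far enough from the pictures, without measuring each bead.
    - The network found only one bead at a time.
    - My estimates of the bowl and hole centres differed by 2 to 6 mm between views. That was small enough for this job.

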